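# Load the reference cells into the photometer

### The arm

A 6-joint arm with a two-finger parallel gripper is mounted at the origin on a cart in front of the work surface, level with it; the furniture and walls round the work are solid. World frame = base frame: x ahead of the robot, y to its left, z up, the work surface at z = 0. Lengths are in m, angles in rad, forces in N, time in s.
With the tool pointing down it reaches from about 0.35 to 0.775 m from the base axis. Payload 5.5 kg.
Tool frame: the origin (TCP) lies midway between the tips of the shut fingers; the grasp point (between the pads) lies 19 mm behind it; z points along the fingers, y is the direction in which the jaws open and shut (so a half turn about z gives the same grasp; the last joint's range is limited). The gripper opens to 85 mm and grips with 20 to 120 N. Pads are 22 mm wide; open, the fingers measure 114 mm over their backs; the gripper's body (76 mm by 85 mm) begins 54 mm behind the grasp point. The pads swing forward as they close: fully open they stand 13 mm farther back than shut.
Start: joints at [-1.267, 0.313, 0.046, 1.304, 0, 1.431], TCP at [0.247, -0.519, 0.231] pointing down, gripper open.
Joint ranges: [-2.76, 2.76], [-0.86, 1.69], [-1.03, 1.26], [-2.2, 2.34], [-1.47, 1.5], [-3.14, 3.14]. Speed limits (rad/s): [2.57, 2.57, 3.14, 3.14, 3.14, 3.14].

### API

Orientations are given as a unit quaternion [w, x, y, z].
In Python, from workcell import env gives the robot as it stands.
- The arm moves only by the shell command python3 -m creep 'ROWS' [OPENING] [FORCE]. ROWS is JSON, a list of rows, each a list of 6 numbers: the shift along the tool's x, y, z in m, then the turn, a rotation vector about the tool's x, y, z in degrees. A call has exactly 8 rows; each row is the pose to reach, as a shift and turn from the pose commanded when the call began, along the tool's axes at that moment; what a row does not reach only later rows make up. A row lasts 1/10 s, in which the tool goes at most 50 mm and 8.59 degrees, less where a joint would pass 70% of its speed; a pose out of reach is approached as far as the arm can. A call with a gripper value outside its range is refused whole. OPENING is the finger opening in m, from 0 to 0.0854, set as the call begins (- or left out, the last holds). The fingers move at their own pace and stop on an object; FORCE is the grip in N (left out, the last holds). Time passes only in rows, so rows that repeat a pose let the fingers close, or fill a call up. It gives the time, the measured TCP pose, the force and the opening at its end, in the units of the state.
- env.get_state(): the state, without advancing time (a new reading comes with each control period).
- env.read_camera(name): name is "scene" or "top" or "wrist"; returns (picture, depth): 420x560x3 uint8, blue, green, red; 420x560 float32, m along the optical axis (not along the pixel's ray), 0 where there is no reading.
- env.camera_params(name): a dict with "fx", "fy", "cx", "cy" (pixels), "position" and "orientation" of the camera in the world. Camera axes: x right, y up, looking along -z (the intrinsics and any distortion apply to the point x, -y, -z); pixel columns grow to the right and rows downward; lengths in m; the calibration is good to about 2 mm. A picture is of the moment at which its call begins: read the wrist's pose just before it. camera_params takes no time and is no camera call; for the wrist camera it gives the pose at the moment of the call.
- env.hand_in(): hands the job in, once; it reports no verdict.
The state is a dict: "clock": time; "joint_pos": joint angles; "qvel": joint speeds; "tau": joint torques, N m; "tcp_pos": TCP position; "orientation": TCP orientation; "wrist_force": force on the tool from outside, world axes, zero at the start; "ft_torque": the same for the moment, N m; "finger_gap": finger opening in m.
Only numpy, scipy, OpenCV 4.12 (cv2) and the standard library are available. Lean on these libraries where they do the work, as an engineer would, in place of code of your own. Each camera call takes 0.05 s, during which the arm holds its last target. There are 200 camera calls.

### The job

Get the photometer ready for its check run: raise its sash fully and pull the cell carriage all the way out. Stand every reference cell from the bench in a pocket of its own, right down on the pocket floor, with its clear faces towards the long sides of the carriage so that the light beam across the carriage passes through them; any cell left in the carriage from last time with its frosted sides in the beam must be taken out and put back the right way round. Handle the cells only by their white frosted sides, never by the clear faces, leave the other things on the bench alone, and when all cells are right push the carriage fully home and lower the sash fully, so that the cell bay is dark.

Things in the scene. Friction and masses are not known exactly. Their poses are not given: they have to be found in the camera images.
- photometer: fixed white photometer, 278 x 164 x 112 mm, finned lamp barrel on one side. Origin: on the worktop, middle of the lower front edge; +x points into the housing, -x is the way the carriage comes out (about to the robot's right), y is across (the light beam runs along y). Cell bay: tunnel 68 mm wide, ceiling at 94 mm. Two sash guide posts (78 mm apart, at the front) stand up to 162 mm
- sash (a joint): height of the grey sash panel (76 mm wide, 5 mm thick, 11 mm behind the housing's front) above its lowest position, m: 0 down, 0.095 fully up (end stops). Friction about 3.5 N, stays where it is left. Down, its lower edge is 14 mm above the worktop and stops the carriage's black block; fully up it leaves 27 mm above a seated cell
- sash_handle (a point): middle of the sash's handle, a round level bar 14 mm thick, 76 mm long, along the photometer's y axis, on two 8 mm stems 30 mm either side of the middle. With the sash down it is 156 mm above the worktop, 31 mm above the sash's top rail, 44 mm above the roof; it moves with the sash
- carriage (a joint): how far the cell carriage is pulled out, m: 0 fully home, 0.345 fully out (end stops). Level slide, friction about 1.5 N, stays where it is left. A grey slab 58 mm wide, top 12 mm above the worktop, carries a black block (232 x 52 mm, top at 38 mm) with four square pockets in a row
- carriage_knob (a point): middle of the black round upright knob that pulls the carriage: 30 mm in diameter, from 26 to 62 mm above the worktop (this point at 46 mm), on a thinner neck at the front end of the slab. With the carriage home it is 100 mm in front of the housing's front face; it moves with the carriage
- pocket_1 (a point): middle of the floor of the front carriage pocket (nearest to the knob, 148 mm from it); square, 34.5 mm wide, 22 mm deep, mouth bevelled 3 mm; pockets 60 mm apart. Axes: -x the way the carriage slides out, +x in, y across the carriage = along the light beam, z up. Height 16 mm above the worktop
- pocket_2 (a point): middle of the floor of the second carriage pocket (208 mm from the knob); square, 34.5 mm wide, 22 mm deep, mouth bevelled 3 mm; pockets 60 mm apart. Axes: -x the way the carriage slides out, +x in, y across the carriage = along the light beam, z up. Height 16 mm above the worktop
- pocket_3 (a point): middle of the floor of the third carriage pocket (268 mm from the knob); square, 34.5 mm wide, 22 mm deep, mouth bevelled 3 mm; pockets 60 mm apart. Axes: -x the way the carriage slides out, +x in, y across the carriage = along the light beam, z up. Height 16 mm above the worktop
- pocket_4 (a point): middle of the floor of the rear carriage pocket (nearest to the housing, 117 mm in front of its face when fully out); square, 34.5 mm wide, 22 mm deep, mouth bevelled 3 mm; pockets 60 mm apart. Axes: -x the way the carriage slides out, +x in, y across the carriage = along the light beam, z up. Height 16 mm above the worktop
- cell_a: upright sealed square glass cell, 32 x 32 x 66 mm, 160 g, metal foot 30 mm square for the lowest 4 mm. Two opposite faces clear (recessed 1.5 mm), two are white frosted plates, seen from above as white stripes beside the grey lid. Origin: centre of the underside; x square to the clear faces, y square to the frosted plates, z up. May be absent; may get knocked aside
- cell_b: upright sealed square glass cell, 32 x 32 x 66 mm, 160 g, metal foot 30 mm square for the lowest 4 mm. Two opposite faces clear (recessed 1.5 mm), two are white frosted plates, seen from above as white stripes beside the grey lid. Origin: centre of the underside; x square to the clear faces, y square to the frosted plates, z up. May be absent; may get knocked aside
- cell_c: upright sealed square glass cell, 32 x 32 x 66 mm, 160 g, metal foot 30 mm square for the lowest 4 mm. Two opposite faces clear (recessed 1.5 mm), two are white frosted plates, seen from above as white stripes beside the grey lid. Origin: centre of the underside; x square to the clear faces, y square to the frosted plates, z up. May be absent; may get knocked aside
- cell_d: like cell_a, same size, frosted plates and axes; if present it stands at the start in pocket_2 of the carriage, inside the closed bay, turned a quarter so that its frosted plates face the long sides of the carriage (the wrong way round). Origin: centre of the underside; x square to the clear faces, y square to the frosted plates, z up
- dropper: bystander: amber dropper bottle, 32 mm across and 97 mm high, on the right; leave it where it is. Origin: centre of the underside
- amber_bottle: bystander: amber screw-cap bottle, 46 mm across and 88 mm high, behind the carriage; leave it where it is. Origin: centre of the underside
- tube_rack: bystander: blue rack for small tubes, 66 x 150 x 36 mm, behind the carriage; leave it where it is. Origin: centre of the underside
- timer: bystander: white digital timer lying flat, 56 x 64 x 19 mm, at the back right; leave it where it is. Origin: centre of the underside

How it is judged:
On the way, in this order (a step that is already met when the one before it is completed fails the run):
1. the sash is fully up (value of joint sash above 0.085 m), for 0.2 s.
2. the carriage is fully out, with the sash up (value of joint carriage above 0.335 m and value of joint sash above 0.085 m), for 0.2 s.
3. every cell stands in a pocket with its clear faces in the light path, carriage still out (((horizontal distance between cell_a and pocket_1 below 0.004 m and z of cell_a in the frame of pocket_1 between -0.003 and 0.003 m and angle between the x axis of cell_a and the y axis of pocket_1, either way round below 0.15 rad and angle between cell_a's own z axis and vertical below 0.08 rad) or (horizontal distance between cell_a and pocket_2 below 0.004 m and z of cell_a in the frame of pocket_2 between -0.003 and 0.003 m and angle between the x axis of cell_a and the y axis of pocket_2, either way round below 0.15 rad and angle between cell_a's own z axis and vertical below 0.08 rad) or (horizontal distance between cell_a and pocket_3 below 0.004 m and z of cell_a in the frame of pocket_3 between -0.003 and 0.003 m and angle between the x axis of cell_a and the y axis of pocket_3, either way round below 0.15 rad and angle between cell_a's own z axis and vertical below 0.08 rad) or (horizontal distance between cell_a and pocket_4 below 0.004 m and z of cell_a in the frame of pocket_4 between -0.003 and 0.003 m and angle between the x axis of cell_a and the y axis of pocket_4, either way round below 0.15 rad and angle between cell_a's own z axis and vertical below 0.08 rad)) and ((horizontal distance between cell_b and pocket_1 below 0.004 m and z of cell_b in the frame of pocket_1 between -0.003 and 0.003 m and angle between the x axis of cell_b and the y axis of pocket_1, either way round below 0.15 rad and angle between cell_b's own z axis and vertical below 0.08 rad) or (horizontal distance between cell_b and pocket_2 below 0.004 m and z of cell_b in the frame of pocket_2 between -0.003 and 0.003 m and angle between the x axis of cell_b and the y axis of pocket_2, either way round below 0.15 rad and angle between cell_b's own z axis and vertical below 0.08 rad) or (horizontal distance between cell_b and pocket_3 below 0.004 m and z of cell_b in the frame of pocket_3 between -0.003 and 0.003 m and angle between the x axis of cell_b and the y axis of pocket_3, either way round below 0.15 rad and angle between cell_b's own z axis and vertical below 0.08 rad) or (horizontal distance between cell_b and pocket_4 below 0.004 m and z of cell_b in the frame of pocket_4 between -0.003 and 0.003 m and angle between the x axis of cell_b and the y axis of pocket_4, either way round below 0.15 rad and angle between cell_b's own z axis and vertical below 0.08 rad)) and ((horizontal distance between cell_c and pocket_1 below 0.004 m and z of cell_c in the frame of pocket_1 between -0.003 and 0.003 m and angle between the x axis of cell_c and the y axis of pocket_1, either way round below 0.15 rad and angle between cell_c's own z axis and vertical below 0.08 rad) or (horizontal distance between cell_c and pocket_2 below 0.004 m and z of cell_c in the frame of pocket_2 between -0.003 and 0.003 m and angle between the x axis of cell_c and the y axis of pocket_2, either way round below 0.15 rad and angle between cell_c's own z axis and vertical below 0.08 rad) or (horizontal distance between cell_c and pocket_3 below 0.004 m and z of cell_c in the frame of pocket_3 between -0.003 and 0.003 m and angle between the x axis of cell_c and the y axis of pocket_3, either way round below 0.15 rad and angle between cell_c's own z axis and vertical below 0.08 rad) or (horizontal distance between cell_c and pocket_4 below 0.004 m and z of cell_c in the frame of pocket_4 between -0.003 and 0.003 m and angle between the x axis of cell_c and the y axis of pocket_4, either way round below 0.15 rad and angle between cell_c's own z axis and vertical below 0.08 rad)) and ((horizontal distance between cell_d and pocket_1 below 0.004 m and z of cell_d in the frame of pocket_1 between -0.003 and 0.003 m and angle between the x axis of cell_d and the y axis of pocket_1, either way round below 0.15 rad and angle between cell_d's own z axis and vertical below 0.08 rad) or (horizontal distance between cell_d and pocket_2 below 0.004 m and z of cell_d in the frame of pocket_2 between -0.003 and 0.003 m and angle between the x axis of cell_d and the y axis of pocket_2, either way round below 0.15 rad and angle between cell_d's own z axis and vertical below 0.08 rad) or (horizontal distance between cell_d and pocket_3 below 0.004 m and z of cell_d in the frame of pocket_3 between -0.003 and 0.003 m and angle between the x axis of cell_d and the y axis of pocket_3, either way round below 0.15 rad and angle between cell_d's own z axis and vertical below 0.08 rad) or (horizontal distance between cell_d and pocket_4 below 0.004 m and z of cell_d in the frame of pocket_4 between -0.003 and 0.003 m and angle between the x axis of cell_d and the y axis of pocket_4, either way round below 0.15 rad and angle between cell_d's own z axis and vertical below 0.08 rad)) and value of joint carriage above 0.2 m), for 0.2 s.
4. the carriage is fully home with the cells in it, sash still up (((horizontal distance between cell_a and pocket_1 below 0.004 m and z of cell_a in the frame of pocket_1 between -0.003 and 0.003 m and angle between the x axis of cell_a and the y axis of pocket_1, either way round below 0.15 rad and angle between cell_a's own z axis and vertical below 0.08 rad) or (horizontal distance between cell_a and pocket_2 below 0.004 m and z of cell_a in the frame of pocket_2 between -0.003 and 0.003 m and angle between the x axis of cell_a and the y axis of pocket_2, either way round below 0.15 rad and angle between cell_a's own z axis and vertical below 0.08 rad) or (horizontal distance between cell_a and pocket_3 below 0.004 m and z of cell_a in the frame of pocket_3 between -0.003 and 0.003 m and angle between the x axis of cell_a and the y axis of pocket_3, either way round below 0.15 rad and angle between cell_a's own z axis and vertical below 0.08 rad) or (horizontal distance between cell_a and pocket_4 below 0.004 m and z of cell_a in the frame of pocket_4 between -0.003 and 0.003 m and angle between the x axis of cell_a and the y axis of pocket_4, either way round below 0.15 rad and angle between cell_a's own z axis and vertical below 0.08 rad)) and ((horizontal distance between cell_b and pocket_1 below 0.004 m and z of cell_b in the frame of pocket_1 between -0.003 and 0.003 m and angle between the x axis of cell_b and the y axis of pocket_1, either way round below 0.15 rad and angle between cell_b's own z axis and vertical below 0.08 rad) or (horizontal distance between cell_b and pocket_2 below 0.004 m and z of cell_b in the frame of pocket_2 between -0.003 and 0.003 m and angle between the x axis of cell_b and the y axis of pocket_2, either way round below 0.15 rad and angle between cell_b's own z axis and vertical below 0.08 rad) or (horizontal distance between cell_b and pocket_3 below 0.004 m and z of cell_b in the frame of pocket_3 between -0.003 and 0.003 m and angle between the x axis of cell_b and the y axis of pocket_3, either way round below 0.15 rad and angle between cell_b's own z axis and vertical below 0.08 rad) or (horizontal distance between cell_b and pocket_4 below 0.004 m and z of cell_b in the frame of pocket_4 between -0.003 and 0.003 m and angle between the x axis of cell_b and the y axis of pocket_4, either way round below 0.15 rad and angle between cell_b's own z axis and vertical below 0.08 rad)) and ((horizontal distance between cell_c and pocket_1 below 0.004 m and z of cell_c in the frame of pocket_1 between -0.003 and 0.003 m and angle between the x axis of cell_c and the y axis of pocket_1, either way round below 0.15 rad and angle between cell_c's own z axis and vertical below 0.08 rad) or (horizontal distance between cell_c and pocket_2 below 0.004 m and z of cell_c in the frame of pocket_2 between -0.003 and 0.003 m and angle between the x axis of cell_c and the y axis of pocket_2, either way round below 0.15 rad and angle between cell_c's own z axis and vertical below 0.08 rad) or (horizontal distance between cell_c and pocket_3 below 0.004 m and z of cell_c in the frame of pocket_3 between -0.003 and 0.003 m and angle between the x axis of cell_c and the y axis of pocket_3, either way round below 0.15 rad and angle between cell_c's own z axis and vertical below 0.08 rad) or (horizontal distance between cell_c and pocket_4 below 0.004 m and z of cell_c in the frame of pocket_4 between -0.003 and 0.003 m and angle between the x axis of cell_c and the y axis of pocket_4, either way round below 0.15 rad and angle between cell_c's own z axis and vertical below 0.08 rad)) and ((horizontal distance between cell_d and pocket_1 below 0.004 m and z of cell_d in the frame of pocket_1 between -0.003 and 0.003 m and angle between the x axis of cell_d and the y axis of pocket_1, either way round below 0.15 rad and angle between cell_d's own z axis and vertical below 0.08 rad) or (horizontal distance between cell_d and pocket_2 below 0.004 m and z of cell_d in the frame of pocket_2 between -0.003 and 0.003 m and angle between the x axis of cell_d and the y axis of pocket_2, either way round below 0.15 rad and angle between cell_d's own z axis and vertical below 0.08 rad) or (horizontal distance between cell_d and pocket_3 below 0.004 m and z of cell_d in the frame of pocket_3 between -0.003 and 0.003 m and angle between the x axis of cell_d and the y axis of pocket_3, either way round below 0.15 rad and angle between cell_d's own z axis and vertical below 0.08 rad) or (horizontal distance between cell_d and pocket_4 below 0.004 m and z of cell_d in the frame of pocket_4 between -0.003 and 0.003 m and angle between the x axis of cell_d and the y axis of pocket_4, either way round below 0.15 rad and angle between cell_d's own z axis and vertical below 0.08 rad)) and value of joint carriage below 0.005 m and value of joint sash above 0.06 m), for 0.2 s.
At the end, for the whole second after the job is handed in: Every cell present is at rest in a carriage pocket (within 4 mm of its middle and 3 mm of its floor, upright within 0.08 rad) with its clear faces across the light beam (within 0.15 rad, either way round); the carriage is home within 5 mm and the sash down within 5 mm (((horizontal distance between cell_a and pocket_1 below 0.004 m and z of cell_a in the frame of pocket_1 between -0.003 and 0.003 m and angle between the x axis of cell_a and the y axis of pocket_1, either way round below 0.15 rad and angle between cell_a's own z axis and vertical below 0.08 rad) or (horizontal distance between cell_a and pocket_2 below 0.004 m and z of cell_a in the frame of pocket_2 between -0.003 and 0.003 m and angle between the x axis of cell_a and the y axis of pocket_2, either way round below 0.15 rad and angle between cell_a's own z axis and vertical below 0.08 rad) or (horizontal distance between cell_a and pocket_3 below 0.004 m and z of cell_a in the frame of pocket_3 between -0.003 and 0.003 m and angle between the x axis of cell_a and the y axis of pocket_3, either way round below 0.15 rad and angle between cell_a's own z axis and vertical below 0.08 rad) or (horizontal distance between cell_a and pocket_4 below 0.004 m and z of cell_a in the frame of pocket_4 between -0.003 and 0.003 m and angle between the x axis of cell_a and the y axis of pocket_4, either way round below 0.15 rad and angle between cell_a's own z axis and vertical below 0.08 rad)) and ((horizontal distance between cell_b and pocket_1 below 0.004 m and z of cell_b in the frame of pocket_1 between -0.003 and 0.003 m and angle between the x axis of cell_b and the y axis of pocket_1, either way round below 0.15 rad and angle between cell_b's own z axis and vertical below 0.08 rad) or (horizontal distance between cell_b and pocket_2 below 0.004 m and z of cell_b in the frame of pocket_2 between -0.003 and 0.003 m and angle between the x axis of cell_b and the y axis of pocket_2, either way round below 0.15 rad and angle between cell_b's own z axis and vertical below 0.08 rad) or (horizontal distance between cell_b and pocket_3 below 0.004 m and z of cell_b in the frame of pocket_3 between -0.003 and 0.003 m and angle between the x axis of cell_b and the y axis of pocket_3, either way round below 0.15 rad and angle between cell_b's own z axis and vertical below 0.08 rad) or (horizontal distance between cell_b and pocket_4 below 0.004 m and z of cell_b in the frame of pocket_4 between -0.003 and 0.003 m and angle between the x axis of cell_b and the y axis of pocket_4, either way round below 0.15 rad and angle between cell_b's own z axis and vertical below 0.08 rad)) and ((horizontal distance between cell_c and pocket_1 below 0.004 m and z of cell_c in the frame of pocket_1 between -0.003 and 0.003 m and angle between the x axis of cell_c and the y axis of pocket_1, either way round below 0.15 rad and angle between cell_c's own z axis and vertical below 0.08 rad) or (horizontal distance between cell_c and pocket_2 below 0.004 m and z of cell_c in the frame of pocket_2 between -0.003 and 0.003 m and angle between the x axis of cell_c and the y axis of pocket_2, either way round below 0.15 rad and angle between cell_c's own z axis and vertical below 0.08 rad) or (horizontal distance between cell_c and pocket_3 below 0.004 m and z of cell_c in the frame of pocket_3 between -0.003 and 0.003 m and angle between the x axis of cell_c and the y axis of pocket_3, either way round below 0.15 rad and angle between cell_c's own z axis and vertical below 0.08 rad) or (horizontal distance between cell_c and pocket_4 below 0.004 m and z of cell_c in the frame of pocket_4 between -0.003 and 0.003 m and angle between the x axis of cell_c and the y axis of pocket_4, either way round below 0.15 rad and angle between cell_c's own z axis and vertical below 0.08 rad)) and ((horizontal distance between cell_d and pocket_1 below 0.004 m and z of cell_d in the frame of pocket_1 between -0.003 and 0.003 m and angle between the x axis of cell_d and the y axis of pocket_1, either way round below 0.15 rad and angle between cell_d's own z axis and vertical below 0.08 rad) or (horizontal distance between cell_d and pocket_2 below 0.004 m and z of cell_d in the frame of pocket_2 between -0.003 and 0.003 m and angle between the x axis of cell_d and the y axis of pocket_2, either way round below 0.15 rad and angle between cell_d's own z axis and vertical below 0.08 rad) or (horizontal distance between cell_d and pocket_3 below 0.004 m and z of cell_d in the frame of pocket_3 between -0.003 and 0.003 m and angle between the x axis of cell_d and the y axis of pocket_3, either way round below 0.15 rad and angle between cell_d's own z axis and vertical below 0.08 rad) or (horizontal distance between cell_d and pocket_4 below 0.004 m and z of cell_d in the frame of pocket_4 between -0.003 and 0.003 m and angle between the x axis of cell_d and the y axis of pocket_4, either way round below 0.15 rad and angle between cell_d's own z axis and vertical below 0.08 rad)) and value of joint each of carriage, sash below 0.005 m and linear speed of each of cell_a, cell_b, cell_c, cell_d below 0.02 m/s); the robot touches nothing.
It fails at once if a bystander (dropper bottle, amber bottle, tube rack, timer) is moved by more than 30 mm (distance of any of dropper, amber_bottle, tube_rack, timer from where it was at the start of the episode above 0.03 m).
It fails at once if a clear face of a cell is pressed by the fingers with more than 4 N (contact force between the fingers and cell_a_c5 above 4 N or contact force between the fingers and cell_b_c5 above 4 N or contact force between the fingers and cell_c_c5 above 4 N or contact force between the fingers and cell_d_c5 above 4 N).
Of cell_a, cell_b, cell_c, cell_d only 3 to 4 are there at a start; the rules pass over those that are not, and their reading is None.
At some moment in a run one of cell_a, cell_b, cell_c may be knocked a few centimetres aside while the robot is not near it.
It also fails if it takes over 200 s, if anything falls off the work surface, if the arm or the gripper's body presses on something with over 40 N, if the wrist force passes 120 N, or if a joint passes its speed limit or range.

## Working session

There is one attempt and no reset: what is moved stays moved. The work goes in short steps, Python scripts to look and compute and a shell command to move; the robot and the scene stay as the last step left them, time stands still between calls to the robot, and variables do not carry over. Pictures are saved under pics/ and viewed, about 12 in all and at most 16, crops included, and the job is handed in when it is done.

```bash
ls; mkdir -p pics; cat > h.py <<'E'
import numpy as np, cv2, json
from scipy.spatial.transform import Rotation as R
from workcell import env
def rot(q): return R.from_quat([q[1],q[2],q[3],q[0]]).as_matrix()
def snap(name,fn=None):
    p=env.camera_params(name); im,d=env.read_camera(name)
    if fn: cv2.imwrite('pics/'+fn,im)
    return im,d,p
def world(p,u,v,d):
    c=np.array([(u-p['cx'])/p['fx']*d,-(v-p['cy'])/p['fy']*d,-d*np.ones_like(u,float)])
    return (rot(p['orientation'])@c.reshape(3,-1)).T+np.array(p['position'])
def cloud(p,d):
    v,u=np.mgrid[:d.shape[0],:d.shape[1]]
    return world(p,u.ravel(),v.ravel(),d.ravel()).reshape(d.shape+(3,))
def proj(p,X):
    c=(np.atleast_2d(X)-p['position'])@rot(p['orientation'])
    return np.c_[p['cx']-p['fx']*c[:,0]/c[:,2],p['cy']+p['fy']*c[:,1]/c[:,2]]
def plan(pos,q=None):
    "shift in tool axes to a world pos"
    s=env.get_state(); M=rot(s['orientation']); return M.T@(np.array(pos)-s['tcp_pos'])
E
python3 - <<'E'
from h import *
for n in ['scene','top']:
    im,d,p=snap(n,n+'0.png'); print(n,p,d.min(),d.max())
    np.savez(n+'0.npz',im=im,d=d)
s=env.get_state();print(s)
E
```

```text
pics
scene {'fx': 438.07928888602254, 'fy': 438.07928888602254, 'cx': 278.5483999932917, 'cy': 202.5948797936094, 'position': array([0.04691883, 1.08585186, 0.80057418]), 'orientation': array([-0.20129115, -0.1095709 ,  0.49688085,  0.83700986])} 0.0 3.1705294
top {'fx': 424.1471906706979, 'fy': 424.1471906706979, 'cx': 281.8644456085632, 'cy': 211.59842364090832, 'position': array([ 0.46678781, -0.0550632 ,  1.79228688]), 'orientation': array([-0.69683135, -0.0307719 ,  0.02846459,  0.71600903])} 0.0 2.66306
{'clock': 0.1, 'joint_pos': array([-1.26662285e+00,  3.13937939e-01,  4.50874481e-02,  1.30359548e+00,
       -1.50650340e-05,  1.43119896e+00]), 'qvel': array([ 0.00031569, -0.00195719,  0.0019754 ,  0.00084147, -0.00100281,
        0.00123144]), 'tau': array([ 1.29622498e-03, -4.81729209e+01,  2.99241811e+01,  1.27795176e-02,
       -1.69966524e-04,  1.06465509e-05]), 'tcp_pos': array([ 0.24672571, -0.51887082,  0.23048875]), 'orientation': array([-8.21413866e-04,  9.75483927e-01,  2.20069144e-01, -7.53036151e-05]), 'wrist_force': array([ 0.74514063, -0.44543372,  0.28516991]), 'ft_torque': array([-0.02568642, -0.00846854, -0.08474832]), 'finger_gap': 0.08549788212410298}
```

View pics/scene0.png

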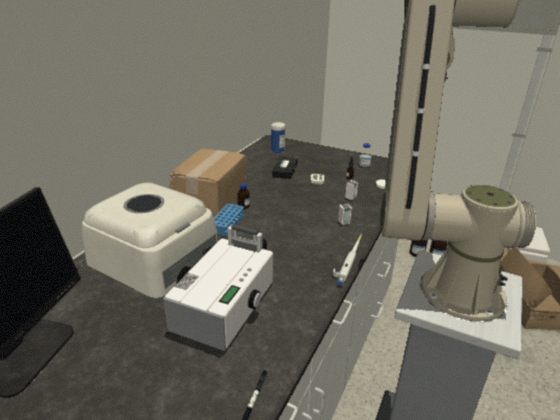

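View pics/top0.png

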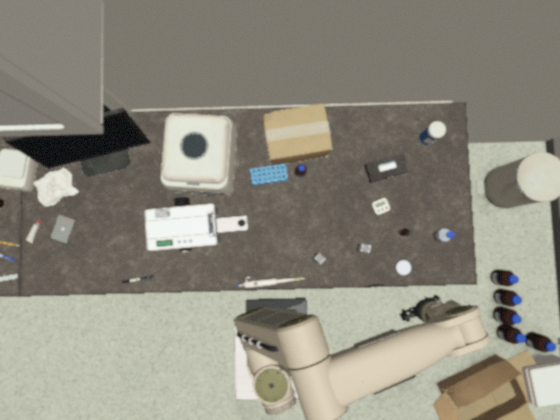

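The scene view shows the photometer with its handle at about (245,235) and two small cells at (345,214) and (352,189). In the top view the housing is at (182,228), the knob at about (240,224) and the two cells at (320,258) and (365,247). Next I'll turn these into positions.

```bash
python3 - <<'E'
from h import *
pt=env.camera_params('top'); D=np.load('top0.npz'); C=cloud(pt,D['d'])
for n,(u,v) in dict(knob=(241,223),slab=(228,223),cell1=(320,258),cell2=(365,247),drop=(405,232),timer=(381,206),rack=(268,175),amber=(301,169),h1=(212,214),h2=(212,234),ho=(180,228),disc=(403,268)).items():
    print(n,C[v-1:v+2,u-1:u+2].reshape(-1,3)[[0,4,8]].round(3).tolist())
# housing roof mask
x,y,z=C[...,0],C[...,1],C[...,2]
m=(z>0.095)&(z<0.125)&(y>0)&(y<.45)&(x>.3)&(x<.58)
m=cv2.morphologyEx(m.astype(np.uint8),cv2.MORPH_OPEN,np.ones((5,5)))
P=C[m>0]; print(cv2.minAreaRect(P[:,:2].astype(np.float32)*1000),P.mean(0),np.median(P[:,2]))
m=(z>0.13)&(z<0.2)&(y>0)&(y<.4)&(x>.3)&(x<.5);P=C[m];print(P.round(3)[:40].tolist())
print('table',np.median(z[240:260,330:350]))
s=np.load('scene0.npz');ps=env.camera_params('scene');Cs=cloud(ps,s['d'])
print('scene cells',Cs[208,345].round(3),Cs[183,352].round(3),Cs[232,245].round(3), Cs[280,300])
im=s['im'];c=cv2.resize(im[150:250,200:400],(800,400),interpolation=cv2.INTER_CUBIC)
t=cv2.resize(D['im'][190:290,140:340],(800,400),interpolation=cv2.INTER_CUBIC)
cv2.imwrite('pics/crop1.png',np.vstack([c[:300],t[:300]]))
E
```

```text
knob [[0.574, 0.121, 0.061], [0.57, 0.117, 0.064], [0.567, 0.114, 0.047]]
slab [[0.579, 0.181, 0.012], [0.575, 0.177, 0.006], [0.57, 0.172, 0.013]]
cell1 [[0.423, -0.197, 0.067], [0.419, -0.201, 0.06], [0.415, -0.205, 0.061]]
cell2 [[0.463, -0.379, 0.072], [0.459, -0.385, 0.063], [0.455, -0.388, 0.068]]
drop [[0.52, -0.552, 0.044], [0.515, -0.55, 0.064], [0.511, -0.551, 0.073]]
timer [[0.633, -0.465, 0.016], [0.628, -0.468, 0.018], [0.624, -0.473, 0.014]]
rack [[0.779, 0.008, 0.005], [0.769, 0.002, 0.038], [0.766, -0.001, 0.031]]
amber [[0.785, -0.13, 0.092], [0.782, -0.134, 0.083], [0.778, -0.138, 0.087]]
h1 [[0.607, 0.225, 0.145], [0.607, 0.228, 0.103], [0.602, 0.222, 0.115]]
h2 [[0.529, 0.224, 0.157], [0.525, 0.219, 0.163], [0.522, 0.219, 0.14]]
ho [[0.557, 0.356, 0.122], [0.554, 0.354, 0.114], [0.55, 0.351, 0.111]]
disc [[0.371, -0.546, 0.008], [0.367, -0.549, 0.011], [0.363, -0.553, 0.011]]
((526.6167602539062, 331.1545104980469), (106.98292541503906, 237.01283264160156), 0.16849952936172485) [0.52740769 0.34261345 0.11104765] 0.11113280558299854
[]
table -0.0008908238815666936
scene cells [ 0.414 -0.189  0.065] [ 0.455 -0.391  0.063] [0.561 0.232 0.162] [0.42250116 0.16440896 0.00237536]
```

View pics/crop1.png

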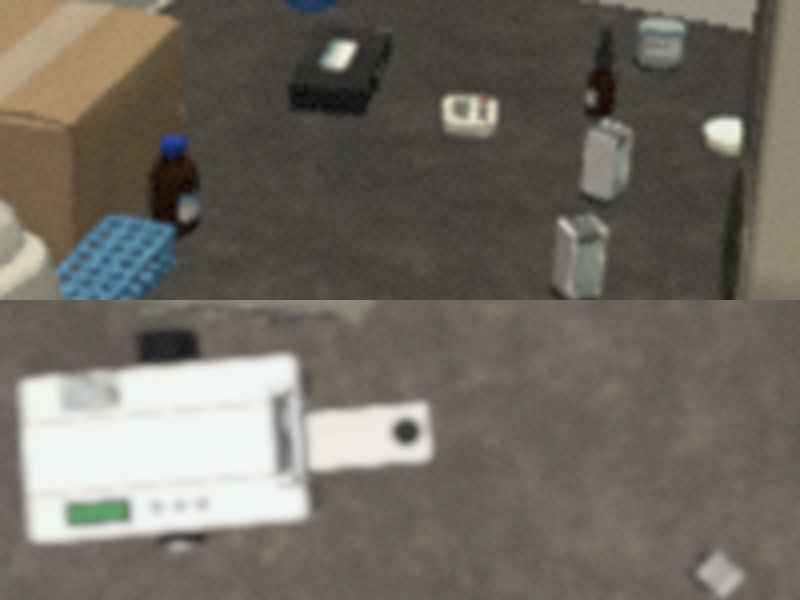

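The crops show the two bench cells at world (0.42,-0.20) and (0.46,-0.385). The housing is turned a few degrees, with the handle near (0.56,0.23) and the knob near (0.57,0.117). I'll move to a viewing pose above the photometer.

```bash
python3 - <<'E'
from h import *
pt=env.camera_params('top'); D=np.load('top0.npz'); C=cloud(pt,D['d'])
x,y,z=C[...,0],C[...,1],C[...,2]
m=((z>0.07)&(z<0.125)&(y>.1)&(y<.6)&(x>.42)&(x<.68)).astype(np.uint8)
m=cv2.morphologyEx(m,cv2.MORPH_OPEN,np.ones((7,7)))
P=C[m>0]; print(cv2.minAreaRect(P[:,:2].astype(np.float32)*1000),P[:,:2].min(0),P[:,:2].max(0))
E
python3 -m creep '[[0.025,-0.029,-0.021,0,0,-7.5],[0.051,-0.059,-0.042,0,0,-15],[0.076,-0.088,-0.064,0,0,-22.5],[0.102,-0.118,-0.085,0,0,-30],[0.128,-0.147,-0.106,0,0,-37.5],[0.153,-0.176,-0.128,0,0,-45],[0.178,-0.206,-0.149,0,0,-52.5],[0.204,-0.235,-0.170,0,0,-60]]' 0.085 30
python3 - <<'E'
from h import *
print(plan([.50,.10,.40]))
E
```

```text
((575.9309692382812, 358.8770751953125), (205.2522430419922, 277.5597839355469), 3.3739562034606934) [0.47270197 0.21601826] [0.67827776 0.4998971 ]
clock: 0.9
tcp_pos: [0.3301, -0.2178, 0.402]
orientation: [-0.0, 0.733, 0.68, 0.0]
wrist_force: [0.2, 0.4, -0.2]
finger_gap: 0.0849
[0.32961747 0.14567505 0.00200699]
```

```bash
python3 -m creep '[[0.041,0.018,0,0,0,-7.5],[0.082,0.036,0,0,0,-15],[0.124,0.055,0,0,0,-22.5],[0.165,0.073,0,0,0,-30],[0.206,0.091,0,0,0,-37.5],[0.248,0.11,0,0,0,-45],[0.289,0.128,0,0,0,-52.5],[0.33,0.146,0,0,0,-60]]'
python3 -m creep '[[0,0,0,0,0,-8],[0,0,0,0,0,-16],[0,0,0,0,0,-24],[0,0,0,0,0,-32],[0,0,0,0,0,-38],[0,0,0,0,0,-38],[0,0,0,0,0,-38],[0,0,0,0,0,-38]]'
python3 - <<'E'
from h import *
im,d,p=snap('wrist','w1.png'); np.savez('w1.npz',im=im,d=d,**p); print(p, env.get_state()['joint_pos'])
im,d,p=snap('top','t1.png'); np.savez('t1.npz',im=im,d=d,**p)
E
```

```text
clock: 1.7
tcp_pos: [0.5025, 0.0998, 0.4009]
orientation: [-0.0, 0.294, 0.956, -0.0]
wrist_force: [0.6, -0.4, 0.6]
finger_gap: 0.085
clock: 2.5
tcp_pos: [0.502, 0.0978, 0.4011]
orientation: [-0.0, -0.029, 1.0, -0.0]
wrist_force: [0.6, 0.1, 0.7]
finger_gap: 0.0847
{'fx': 292.09967918257206, 'fy': 292.09967918257206, 'cx': 275.8047984005581, 'cy': 206.13182652911436, 'position': array([0.42390264, 0.09298533, 0.54372469]), 'orientation': array([ 0.67755743, -0.10780217, -0.11470061,  0.71842772])} [ 3.53668252e-02  2.02889734e-01  3.14389663e-01  1.68250480e+00
 -1.30408450e-04 -2.30101528e-02]
```

View pics/w1.png

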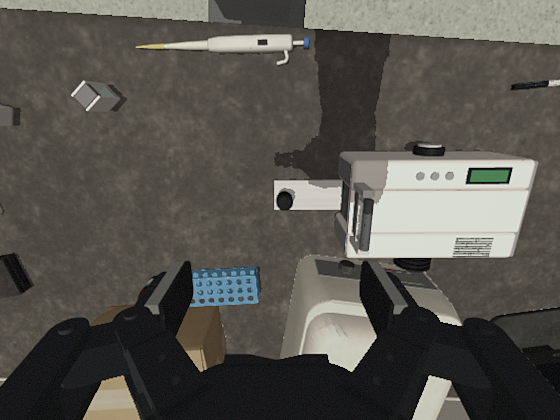

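The wrist view shows the knob at (285,200), the handle bar at about (366,217), the roof between (345,155) and (530,255), and cell 1 at (97,96).

```bash
cat >> h.py <<'E'
def load(f):
    D=dict(np.load(f)); return D['im'],D['d'],D
def rect(C,lo,hi,k=3):
    m=np.all((C>lo)&(C<hi),axis=-1).astype(np.uint8)
    if k: m=cv2.morphologyEx(m,cv2.MORPH_OPEN,np.ones((k,k)))
    P=C[m>0]; r=cv2.minAreaRect((P[:,:2]*1000).astype(np.float32)); return len(P),np.median(P,0).round(4),np.round(r[0],1),np.round(r[1],1),round(r[2],2)
E
python3 - <<'E'
from h import *
for f in ['w1.npz','t1.npz']:
    im,d,p=load(f); C=cloud(p,d); print(f)
    for n,lo,hi,k in [('roof',(.42,.1,.09),(.68,.6,.125),3),('handle',(.45,.15,.145),(.68,.3,.2),0),('knob',(.5,.05,.045),(.65,.17,.08),0),('slab',(.5,.08,.008),(.65,.2,.02),3),('cell1',(.36,-.26,.058),(.48,-.14,.075),0),('cell2',(.4,-.45,.055),(.52,-.32,.075),0)]:
        try: print(n,*rect(C,lo,hi,k))
        except Exception as e: print(n,'none')
    for n,u in (('knobtop',(285,196)),('handle',(366,217)),('cell1',(97,96))):
        if f[0]=='w': print(n,C[u[1],u[0]].round(4))
E
```

```text
w1.npz
roof 16613 [0.5474 0.3598 0.1122] [559.  354.1] [162.5 280. ] 3.5
handle 779 [0.5616 0.2247 0.1692] [567.7 226.6] [97.5 15.8] 3.75
knob 246 [0.5725 0.1157 0.0613] [574.4 116.6] [28.  28.2] 3.45
slab 1314 [0.5663 0.1585 0.0122] [572.3 150. ] [ 57.2 103. ] 3.52
cell1 508 [ 0.4197 -0.1983  0.0656] [ 419.7 -200. ] [33.  31.6] 43.42
cell2 0 [nan nan nan] [0. 0.] [0. 0.] 0.0
knobtop [0.5621 0.1172 0.0616]
handle [0.553  0.2227 0.1736]
cell1 [ 0.4187 -0.1815  0.0657]
t1.npz
roof 2059 [0.5658 0.3949 0.1108] [559.8 357. ] [164.8 280.3] 3.54
handle 14 [0.61   0.2295 0.1607] [609.7 231.4] [15.3  8.5] 84.82
knob 30 [0.5741 0.1153 0.0591] [573.4 114.2] [18.9 26.5] 77.28
slab 0 [nan nan nan] [0. 0.] [0. 0.] 0.0
cell1 57 [ 0.419  -0.1969  0.0645] [ 418.3 -197.6] [31.4 28.9] 43.16
cell2 60 [ 0.455  -0.3838  0.0641] [ 456.  -384.4] [30.1 29.6] 74.27
  return _methods._mean(a, axis=axis, dtype=dtype,
  ret = um.true_divide(
```

```bash
python3 -m creep '[[-0.02,0.03,0.02,0,0,0],[-0.04,0.06,0.06,0,0,0],[-0.06,0.1,0.1,0,0,0],[-0.0727,0.124,0.14,0,0,0],[-0.0727,0.124,0.17,0,0,0],[-0.0727,0.124,0.17,0,0,0],[-0.0727,0.124,0.17,0,0,0],[-0.0727,0.124,0.17,0,0,0]]' 0.05 40
python3 - <<'E'
from h import *
print(plan([.567,.226,.138]), env.get_state()['tcp_pos'],env.get_state()['orientation'])
im,d,p=snap('wrist'); C=cloud(p,d); print(rect(C,(.45,.15,.15),(.68,.3,.2),0))
E
```

```text
clock: 3.4
tcp_pos: [0.5684, 0.2256, 0.2342]
orientation: [0.002, -0.029, 1.0, 0.0]
wrist_force: [0.6, -0.1, 0.3]
finger_gap: 0.0496
[0.00174787 0.00047345 0.09622458] [0.56839555 0.22555761 0.23423049] [ 1.96973558e-03 -2.93940483e-02  9.99565910e-01  3.18761810e-04]
(2213, array([0.5591, 0.2267, 0.1699]), array([567.5, 227.3]), array([97.3, 15.5]), 3.42)
```

Handle confirmed at (0.5675,0.227). Going down and gripping.

```bash
python3 -m creep '[[0.001,0.001,0.03,0,0,0],[0.001,0.001,0.06,0,0,0],[0.001,0.001,0.08,0,0,0],[0.001,0.001,0.096,0,0,0],[0.001,0.001,0.096,0,0,0],[0.001,0.001,0.096,0,0,0],[0.001,0.001,0.096,0,0,0],[0.001,0.001,0.096,0,0,0]]'
python3 -m creep '[[0,0,0,0,0,0],[0,0,0,0,0,0],[0,0,0,0,0,0],[0,0,0,0,0,0],[0,0,0,0,0,0],[0,0,0,0,0,0],[0,0,0,0,0,0],[0,0,0,0,0,0]]' 0 50
```

```text
clock: 4.25
tcp_pos: [0.5673, 0.227, 0.1371]
orientation: [0.001, -0.03, 1.0, 0.0]
wrist_force: [-0.1, -0.3, 0.4]
finger_gap: 0.0499
clock: 5.05
tcp_pos: [0.5663, 0.2273, 0.1354]
orientation: [0.0, -0.03, 1.0, 0.0]
wrist_force: [0.1, 5.0, 1.9]
finger_gap: 0.0124
```

```bash
python3 -m creep '[[0,0,-0.02,0,0,0],[0,0,-0.04,0,0,0],[0,0,-0.06,0,0,0],[0,0,-0.08,0,0,0],[0,0,-0.09,0,0,0],[0,0,-0.096,0,0,0],[0,0,-0.097,0,0,0],[0,0,-0.097,0,0,0]]'
python3 -m creep '[[0,0,0,0,0,0],[0,0,0,0,0,0],[0,0,0,0,0,0],[0,0,0,0,0,0],[0,0,0,0,0,0],[0,0,0,0,0,0],[0,0,0,0,0,0],[0,0,0,0,0,0]]' 0.05
```

```text
clock: 5.85
tcp_pos: [0.5656, 0.2271, 0.2225]
orientation: [-0.005, -0.03, 1.0, -0.001]
wrist_force: [13.2, 8.2, -40.5]
finger_gap: 0.0122
clock: 6.65
tcp_pos: [0.5661, 0.2269, 0.2325]
orientation: [0.0, -0.03, 1.0, -0.0]
wrist_force: [-0.3, -0.4, -0.8]
finger_gap: 0.0502
```

```bash
python3 -m creep '[[0,0,-0.02,0,0,0],[0,0,-0.04,0,0,0],[0,0,-0.07,0,0,0],[0,-0.02,-0.1,0,0,0],[0,-0.05,-0.12,0,0,0],[0,-0.08,-0.12,0,0,0],[0,-0.10,-0.12,0,0,0],[0,-0.10,-0.12,0,0,0]]'
python3 - <<'E'
from h import *
im,d,p=snap('wrist','w2.png'); C=cloud(p,d); np.savez('w2.npz',im=im,d=d,**p)
print(rect(C,(.45,.15,.23),(.68,.3,.3),0))
P=C[(C[...,2]>.2)&(C[...,2]<.3)&(abs(C[...,0]-.567)<.04)&(abs(C[...,1]-.227)<.03)];print(np.percentile(P[:,2],[2,50,90,98]))
Cw=cloud(*(lambda t:(t[2],t[1]))(load('w1.npz')));P=Cw[(Cw[...,2]>.14)&(Cw[...,2]<.2)&(abs(Cw[...,0]-.567)<.04)&(abs(Cw[...,1]-.227)<.03)];print(np.percentile(P[:,2],[2,50,90,98]))
im,d,p=snap('top'); C=cloud(p,d);P=C[(C[...,2]>.14)&(C[...,2]<.3)&(abs(C[...,0]-.567)<.06)&(abs(C[...,1]-.227)<.03)];print(len(P),P[:,2])
E
```

```text
clock: 7.45
tcp_pos: [0.5725, 0.1248, 0.3526]
orientation: [0.0, -0.028, 1.0, -0.0]
wrist_force: [-0.1, -0.4, -0.6]
finger_gap: 0.0499
(1523, array([0.5641, 0.2246, 0.2567]), array([567.8, 226.6]), array([76. , 13.9]), 3.62)
[0.20216096 0.25349337 0.25798951 0.25870799]
[0.14432276 0.17030505 0.17209443 0.17282474]
0 []
```

View pics/w2.png

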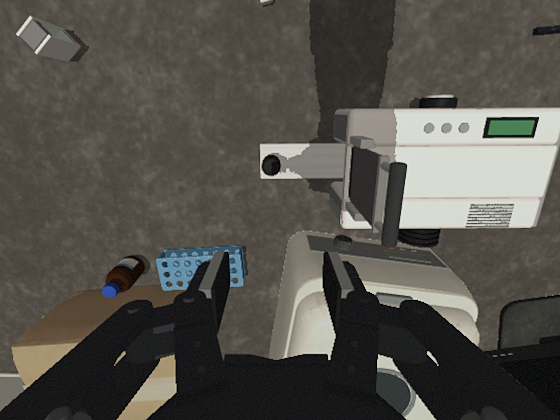

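The sash is fully up: the bar top is at 0.2585, against 0.258 expected, and it had started about 9 mm up. The wrist view shows the handle at (395,200) and the knob at (270,165). Next is the knob.

```bash
python3 -m creep '[[-0.0015,-0.008,0.04,0,0,0],[-0.0015,-0.008,0.09,0,0,0],[-0.0015,-0.008,0.14,0,0,0],[-0.0015,-0.008,0.19,0,0,0],[-0.0015,-0.008,0.23,0,0,0],[-0.0015,-0.008,0.26,0,0,0],[-0.0015,-0.008,0.29,0,0,0],[-0.0015,-0.008,0.322,0,0,0]]' 0.06
python3 -m creep '[[0,0,0,0,0,0],[0,0,0,0,0,0],[0,0,0,0,0,0],[0,0,0,0,0,0],[0,0,0,0,0,0],[0,0,0,0,0,0],[0,0,0,0,0,0],[0,0,0,0,0,0]]' 0 40
```

```text
clock: 8.35
tcp_pos: [0.5739, 0.1205, 0.029]
orientation: [0.0, -0.031, 1.0, 0.0]
wrist_force: [0.3, 0.6, -0.6]
finger_gap: 0.0602
clock: 9.15
tcp_pos: [0.5727, 0.1167, 0.03]
orientation: [-0.002, -0.029, 1.0, -0.003]
wrist_force: [-0.7, -9.9, -11.9]
finger_gap: 0.0282
```

```bash
python3 -m creep '[[0,-0.02,0,0,0,0],[0,-0.04,0,0,0,0],[0,-0.065,0,0,0,0],[0,-0.09,0,0,0,0],[0,-0.115,0,0,0,0],[0,-0.14,0,0,0,0],[0,-0.165,0,0,0,0],[0,-0.19,0,0,0,0]]'
python3 -m creep '[[0,-0.025,0,0,0,0],[0,-0.05,0,0,0,0],[0,-0.08,0,0,0,0],[0,-0.11,0,0,0,0],[0,-0.13,0,0,0,0],[0,-0.145,0,0,0,0],[0,-0.154,0,0,0,0],[0,-0.158,0,0,0,0]]'
python3 -m creep '[[0,0,0,0,0,0],[0,0,0,0,0,0],[0,0,0,0,0,0],[0,0,0,0,0,0],[0,0,0,0,0,0],[0,0,0,0,0,0],[0,0,0,0,0,0],[0,0,0,0,0,0]]' 0.05
```

```text
clock: 9.95
tcp_pos: [0.5844, -0.0701, 0.03]
orientation: [-0.001, -0.03, 1.0, 0.001]
wrist_force: [1.9, 3.2, -14.5]
finger_gap: 0.0281
clock: 10.75
tcp_pos: [0.5944, -0.2278, 0.03]
orientation: [-0.001, -0.03, 1.0, 0.001]
wrist_force: [-0.4, 10.3, -9.8]
finger_gap: 0.0286
clock: 11.55
tcp_pos: [0.5949, -0.2282, 0.0302]
orientation: [-0.0, -0.03, 1.0, -0.0]
wrist_force: [-0.1, 0.1, 0.2]
finger_gap: 0.0502
```

```bash
python3 -m creep '[[0,0,-0.04,0,0,0],[0,0,-0.085,0,0,0],[0.01,0.01,-0.13,0,0,0],[0.03,0.02,-0.17,0,0,0],[0.05,0.03,-0.21,0,0,0],[0.07,0.045,-0.25,0,0,0],[0.09,0.064,-0.29,0,0,0],[0.09,0.064,-0.32,0,0,0]]' 0.085
python3 -m creep '[[0,0,0,0,0,0],[0,0,0,0,0,0],[0,0,0,0,0,0],[0,0,0,0,0,0],[0,0,0,0,0,0],[0,0,0,0,0,0],[0,0,0,0,0,0],[0,0,0,0,0,0]]'
python3 - <<'E'
from h import *
im,d,p=snap('wrist','w3.png'); np.savez('w3.npz',im=im,d=d,**p); C=cloud(p,d)
for n,lo,hi in [('knob',(.5,-.3,.05),(.7,-.19,.075)),('block',(.5,-.2,.03),(.68,.2,.045)),('celld',(.53,-.12,.075),(.65,.05,.1)),('cell1',(.36,-.26,.058),(.48,-.14,.075)),('cell2',(.38,-.46,.055),(.52,-.3,.075)),('handle',(.45,.15,.23),(.68,.3,.3))]:
    try: print(n,*rect(C,lo,hi,0))
    except Exception as e: print(n,'none')
m=(C[...,2]>.045)&(C[...,2]<.085)&(C[...,0]<.72)&(C[...,0]>.2)&(C[...,1]<.3)&(d>.25)
k,l,st,ce=cv2.connectedComponentsWithStats(m.astype(np.uint8))
for i in range(1,k):
    if st[i,4]>60: P=C[l==i]; print(ce[i].round(),st[i,4],np.median(P,0).round(3))
E
```

```text
clock: 12.35
tcp_pos: [0.4992, -0.1679, 0.3541]
orientation: [0.001, -0.03, 1.0, -0.001]
wrist_force: [0.7, -1.2, -0.3]
finger_gap: 0.0849
clock: 13.15
tcp_pos: [0.5013, -0.1697, 0.3501]
orientation: [-0.0, -0.03, 1.0, 0.0]
wrist_force: [0.5, 0.7, -0.6]
finger_gap: 0.0849
knob 282 [ 0.594  -0.227   0.0615] [ 596.2 -227.5] [27.7 28.4] 4.1
block 2710 [0.5756 0.0164 0.0379] [580.9   9.6] [ 54.  232.5] 3.46
celld 433 [ 0.5815 -0.0213  0.082 ] [583.1 -20.2] [31.3 32.3] 2.83
cell1 534 [ 0.4195 -0.2003  0.0659] [ 419.7 -200.6] [32.  31.2] 44.35
cell2 591 [ 0.4564 -0.3851  0.0657] [ 457.2 -387.2] [33.1 32. ] 75.73
handle 0 [nan nan nan] [0. 0.] [0. 0.] 0.0
[257. 107.] 538 [ 0.42  -0.2    0.066]
[127. 126.] 670 [ 0.456 -0.383  0.065]
[ 14. 162.] 336 [ 0.517 -0.555  0.063]
[531. 184.] 827 [0.504 0.212 0.065]
[368. 224.] 660 [ 0.578 -0.024  0.081]
[236. 221.] 297 [ 0.594 -0.227  0.061]
[514. 252.] 760 [0.615 0.22  0.065]
[493. 295.] 1326 [0.698 0.212 0.069]
  return _methods._mean(a, axis=axis, dtype=dtype,
  ret = um.true_divide(
```

View pics/w3.png

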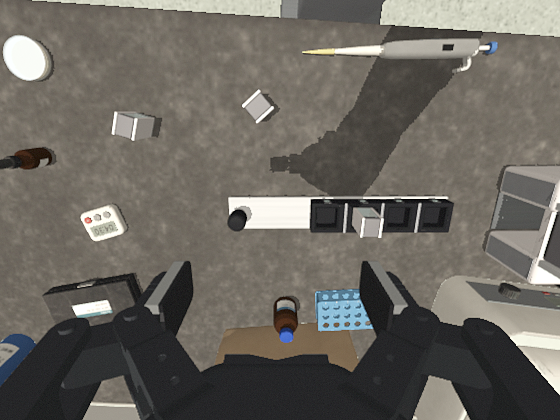

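```bash
python3 - <<'E'
from h import *
im,d,p=load('w3.npz')
f=lambda u,v:cv2.resize(im[v-30:v+30,u-30:u+30],(260,260),interpolation=cv2.INTER_NEAREST)
cv2.imwrite('pics/crop2.png',np.hstack([f(257,107),f(132,126),f(368,222)]))
E
```

```text
(no output)
```

View pics/crop2.png

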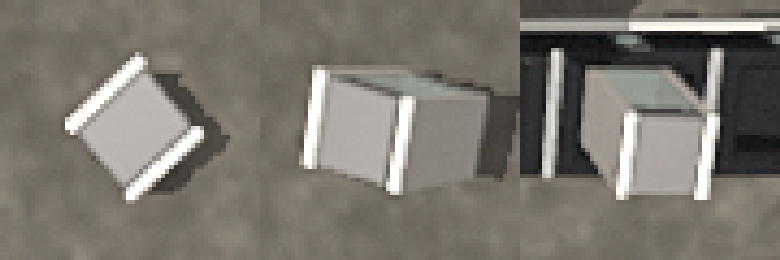

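Three cells are present: the bench cells at (257,107) and (132,126), and one in pocket 2 at (368,222). In the crop its white stripes seem to face along the carriage, which disagrees with the text, so I'll look closer before deciding.

```bash
python3 -m creep '[[-0.02,0.03,0.03,0,0,0],[-0.04,0.07,0.06,0,0,0],[-0.055,0.11,0.09,0,0,0],[-0.068,0.146,0.12,0,0,0],[-0.068,0.146,0.13,0,0,0],[-0.068,0.146,0.13,0,0,0],[-0.068,0.146,0.13,0,0,0],[-0.068,0.146,0.13,0,0,0]]'
python3 - <<'E'
from h import *
im,d,p=snap('wrist','w4.png'); np.savez('w4.npz',im=im,d=d,**p); C=cloud(p,d)
for n,lo,hi in [('block',(.5,-.2,.03),(.68,.2,.045)),('celld',(.53,-.12,.075),(.65,.05,.1))]:
    print(n,*rect(C,lo,hi,0))
i=cv2.resize(im[60:320,100:460],(800,578),interpolation=cv2.INTER_CUBIC); cv2.imwrite('pics/w4c.png',i)
E
```

```text
clock: 14.0
tcp_pos: [0.5611, -0.0213, 0.2219]
orientation: [0.001, -0.029, 1.0, -0.0]
wrist_force: [-0.1, -0.0, 0.2]
finger_gap: 0.0851
block 5529 [0.5771 0.0132 0.0379] [581.1   9.7] [ 53.9 232.4] 3.5
celld 905 [ 0.5816 -0.0198  0.0819] [582.7 -19.7] [31.3 31.8] 2.19
```

View pics/w4c.png

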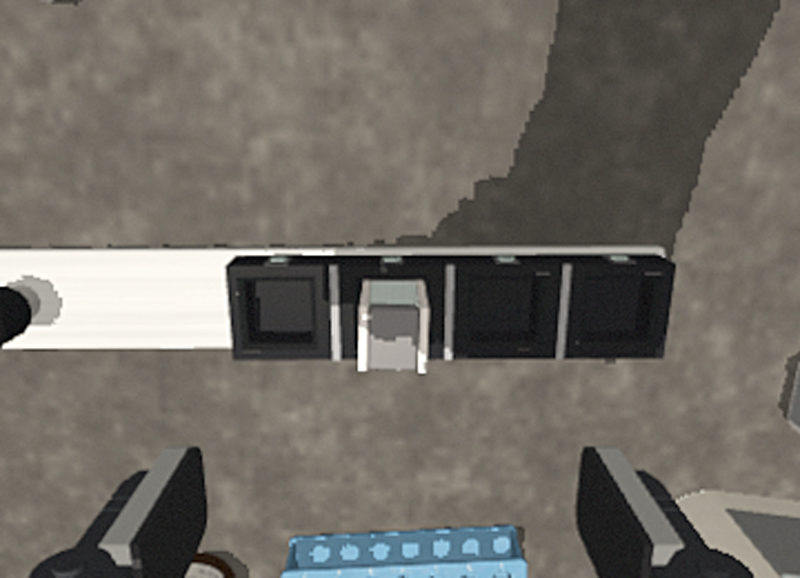

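The close view settles it. Pocket 2's cell has its frosted plates facing along the carriage and its greenish clear face towards the long side, in line with the greenish beam windows at the top edge of each pocket. It's already the right way round, so it stays. Next is cell 1, for pocket 4.

```bash
python3 -m creep '[[0.019,-0.021,0,0,0,6],[0.038,-0.043,0,0,0,12],[0.057,-0.064,0,0,0,18],[0.076,-0.085,0,0,0,24.5],[0.095,-0.107,0,0,0,31],[0.114,-0.128,0,0,0,37],[0.133,-0.15,0,0,0,43],[0.1517,-0.1706,0,0,0,49]]'
cat >> h.py <<'E'
def report(lo,hi):
    s=env.get_state(); im,d,p=snap('wrist'); C=cloud(p,d)
    r=rect(C,lo,hi,0); M=rot(s['orientation'])
    print('tcp',s['tcp_pos'].round(4),'yaw',np.degrees(np.arctan2(M[1,0],M[0,0])).round(2),'clk',s['clock'])
    print('rect',*r); c=np.array([*r[2]/1000,r[1][2]])
    print('tool shift to its centre',(M.T@(c-s['tcp_pos'])).round(4)); return im,d,p
E
python3 -m creep '[[0,0,0,0,0,0],[0,0,0,0,0,0],[0,0,0,0,0,0],[0,0,0,0,0,0],[0,0,0,0,0,0],[0,0,0,0,0,0],[0,0,0,0,0,0],[0,0,0,0,0,0]]'
python3 - <<'E'
from h import *
report((.34,-.28,.055),(.5,-.12,.08))
report((.34,-.28,.055),(.5,-.12,.08))
E
```

```text
clock: 14.85
tcp_pos: [0.4185, -0.2015, 0.2217]
orientation: [0.001, 0.39, 0.921, -0.0]
wrist_force: [0.3, 0.2, 0.8]
finger_gap: 0.0848
clock: 15.65
tcp_pos: [0.4193, -0.1991, 0.2202]
orientation: [-0.0, 0.387, 0.922, -0.0]
wrist_force: [-0.1, 0.8, 0.4]
finger_gap: 0.085
tcp [ 0.4193 -0.1991  0.2202] yaw 134.46 clk 15.65
rect 877 [ 0.4181 -0.1996  0.0659] [ 418.7 -200.3] [30.9 31.7] 44.53
tool shift to its centre [-0.0005 -0.0013  0.1543]
tcp [ 0.4193 -0.1991  0.2202] yaw 134.45 clk 15.7
rect 877 [ 0.4181 -0.1997  0.0659] [ 418.6 -200.4] [31.  31.6] 44.63
tool shift to its centre [-0.0004 -0.0014  0.1543]
```

```bash
python3 -m creep '[[0,-0.001,0.04,0,0,0],[0,-0.001,0.08,0,0,0],[0,-0.001,0.12,0,0,0],[0,-0.001,0.15,0,0,0],[0,-0.001,0.17,0,0,0],[0,-0.001,0.182,0,0,0],[0,-0.001,0.187,0,0,0],[0,-0.001,0.187,0,0,0]]' 0.06
python3 -m creep '[[0,0,0,0,0,0],[0,0,0,0,0,0],[0,0,0,0,0,0],[0,0,0,0,0,0],[0,0,0,0,0,0],[0,0,0,0,0,0],[0,0,0,0,0,0],[0,0,0,0,0,0]]' 0.02 30
python3 -m creep '[[0,0,-0.01,0,0,0],[0,0,-0.03,0,0,0],[0,0,-0.06,0,0,0],[0,0,-0.09,0,0,0],[0,0,-0.11,0,0,0],[0,0,-0.12,0,0,0],[0,0,-0.12,0,0,0],[0,0,-0.12,0,0,0]]'
python3 - <<'E'
from h import *
s=env.get_state(); M=rot(s['orientation']); print(s['tcp_pos'],np.degrees(np.arctan2(M[1,0],M[0,0])))
print(plan([.5755,.0995,.155]))
E
```

```text
clock: 16.55
tcp_pos: [0.4181, -0.1998, 0.0328]
orientation: [-0.001, 0.387, 0.922, 0.0]
wrist_force: [-0.2, -0.4, -0.4]
finger_gap: 0.0598
clock: 17.35
tcp_pos: [0.4192, -0.2005, 0.0342]
orientation: [0.001, 0.387, 0.922, -0.0]
wrist_force: [-0.8, 0.8, 6.4]
finger_gap: 0.0312
clock: 18.15
tcp_pos: [0.418, -0.1996, 0.1525]
orientation: [-0.001, 0.387, 0.922, 0.0]
wrist_force: [-0.1, 0.4, -1.6]
finger_gap: 0.0316
[ 0.41799504 -0.19964792  0.1525376 ] 134.42768368308097
[ 0.10337964  0.32188528 -0.0024229 ]
```

```bash
python3 -m creep '[[0.013,0.04,-0.002,0,0,-6],[0.026,0.08,-0.003,0,0,-12],[0.039,0.12,-0.003,0,0,-18],[0.052,0.161,-0.003,0,0,-24],[0.065,0.201,-0.003,0,0,-31],[0.078,0.241,-0.003,0,0,-37],[0.091,0.282,-0.003,0,0,-43],[0.1034,0.322,-0.003,0,0,-49]]'
python3 -m creep '[[0,0,0,0,0,0],[0,0,0,0,0,0],[0,0,0,0,0,0],[0,0,0,0,0,0],[0,0,0,0,0,0],[0,0,0,0,0,0],[0,0,0,0,0,0],[0,0,0,0,0,0]]'
python3 - <<'E'
from h import *
s=env.get_state(); M=rot(s['orientation']); print(s['tcp_pos'],np.degrees(np.arctan2(M[1,0],M[0,0])))
im,d,p=snap('wrist','w5.png'); np.savez('w5.npz',im=im,d=d,**p); C=cloud(p,d)
print(rect(C,(.5,-.2,.03),(.68,.2,.045),0)); print('held',rect(C,(.52,.05,.16),(.65,.15,.2),0))
print(plan([.5756,.0997,.049]))
# bench scan for knocked cell
print('cell2?',rect(C,(.34,-.5,.055),(.5,-.1,.075),0))
E
```

```text
clock: 18.95
tcp_pos: [0.5755, 0.101, 0.1542]
orientation: [-0.002, -0.032, 0.999, -0.0]
wrist_force: [0.6, 0.3, -1.5]
finger_gap: 0.0314
clock: 19.75
tcp_pos: [0.5761, 0.0989, 0.1565]
orientation: [0.0, -0.03, 1.0, -0.0]
wrist_force: [0.4, 0.1, -0.5]
finger_gap: 0.0316
[0.57606968 0.09894885 0.15647444] -176.6013977411757
(7588, array([0.5724, 0.0138, 0.0378]), array([581.3,   9.3]), array([ 53.8, 232.9]), 3.52)
held (8349, array([0.5688, 0.0983, 0.1879]), array([575.9,  98.5]), array([32.6, 72.2]), 3.4)
[0.00048889 0.00069035 0.10744171]
cell2? (0, array([nan, nan, nan]), array([0., 0.]), array([0., 0.]), 0.0)
  return _methods._mean(a, axis=axis, dtype=dtype,
  ret = um.true_divide(
```

View pics/w5.png

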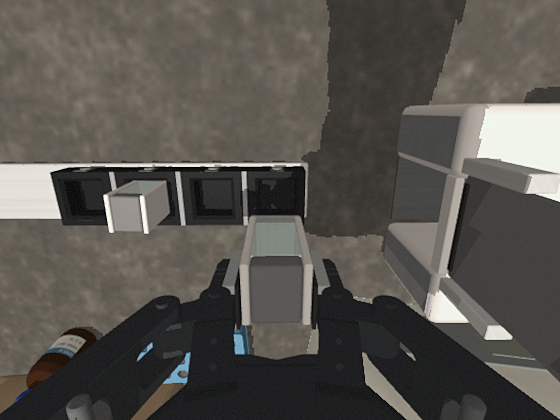

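The held cell at (275,270) has its clear face towards the long side and is lined up with pocket 4. Lowering.

```bash
python3 -m creep '[[0,0.001,0.03,0,0,0],[0,0.001,0.06,0,0,0],[0,0.001,0.075,0,0,0],[0,0.001,0.083,0,0,0],[0,0.001,0.091,0,0,0],[0,0.001,0.099,0,0,0],[0,0.001,0.105,0,0,0],[0,0.001,0.106,0,0,0]]'
python3 - <<'E'
from h import *
s=env.get_state();print(s['tcp_pos'],s['wrist_force'])
E
```

```text
clock: 20.6
tcp_pos: [0.5763, 0.1003, 0.0503]
orientation: [0.0, -0.03, 1.0, -0.0]
wrist_force: [-0.5, 0.8, 0.6]
finger_gap: 0.0314
[0.57630128 0.10025542 0.05027523] [-0.49712201  0.84104334  0.5616877 ]
```

```bash
python3 -m creep '[[0,0,0,0,0,0],[0,0,0,0,0,0],[0,0,0,0,0,0],[0,0,0,0,0,0],[0,0,-0.02,0,0,0],[0,0,-0.06,0,0,0],[0,0,-0.1,0,0,0],[0,0,-0.12,0,0,0]]' 0.046
python3 -m creep '[[0,0,-0.01,0,0,0],[0,0,-0.03,0,0,0],[0,0,-0.05,0,0,0],[0,0,-0.05,0,0,0],[0,0,-0.05,0,0,0],[0,0,-0.05,0,0,0],[0,0,-0.05,0,0,0],[0,0,-0.05,0,0,0]]'
python3 - <<'E'
from h import *
report((.52,.05,.07),(.65,.15,.1))
im,d,p=load('w3.npz'); im,d,p=snap('top');C=cloud(p,d);print('cell2',rect(C,(.34,-.5,.055),(.54,-.1,.075),0))
print(plan([.457,-.386,.22]))
E
```

```text
clock: 21.4
tcp_pos: [0.5776, 0.1003, 0.1743]
orientation: [0.003, -0.03, 1.0, -0.0]
wrist_force: [1.0, 0.1, -0.1]
finger_gap: 0.0461
clock: 22.2
tcp_pos: [0.5755, 0.1002, 0.2192]
orientation: [-0.001, -0.03, 1.0, -0.0]
wrist_force: [0.2, 0.4, -0.8]
finger_gap: 0.0457
tcp [0.5755 0.1002 0.2192] yaw -176.57 clk 22.2
rect 997 [0.575  0.0989 0.0819] [576.2  99.2] [31.8 31.7] 2.52
tool shift to its centre [-0.0009 -0.0011  0.1373]
cell2 (61, array([ 0.4551, -0.3835,  0.0648]), array([ 455.7, -384.6]), array([33.4, 29.1]), 74.27)
[ 1.47573781e-01 -4.78269607e-01 -1.43631798e-04]
```

Cell 1 is seated, with its top at 0.082. Next is cell 2.

```bash
python3 -m creep '[[0.01,-0.03,0,0,0,1],[0.02,-0.065,0,0,0,2],[0.032,-0.105,0,0,0,4],[0.045,-0.145,0,0,0,6],[0.058,-0.185,0,0,0,8],[0.07,-0.225,0,0,0,9],[0.082,-0.265,0,0,0,10],[0.095,-0.305,0,0,0,11]]' 0.06
python3 - <<'E'
from h import *
print(plan([.457,-.386,.22]))
E
```

```text
clock: 23.1
tcp_pos: [0.4989, -0.2115, 0.2204]
orientation: [0.0, 0.066, 0.998, -0.0]
wrist_force: [0.9, 0.5, -0.6]
finger_gap: 0.0601
[ 0.01837213 -0.17855361  0.00037277]
```

```bash
python3 -m creep '[[0.003,-0.03,0,0,0,1],[0.006,-0.07,0,0,0,2],[0.01,-0.11,0,0,0,3],[0.014,-0.15,0,0,0,4.5],[0.018,-0.178,0,0,0,6],[0.018,-0.178,0,0,0,6.7],[0.018,-0.178,0,0,0,6.7],[0.018,-0.178,0,0,0,6.7]]'
python3 - <<'E'
from h import *
report((.34,-.5,.055),(.5,-.3,.08))
im,d,p=report((.34,-.5,.055),(.5,-.3,.08)); cv2.imwrite('pics/w6.png',im)
E
```

```text
clock: 23.9
tcp_pos: [0.4582, -0.383, 0.2202]
orientation: [-0.0, 0.124, 0.992, 0.0]
wrist_force: [-0.2, 0.5, 0.0]
finger_gap: 0.06
tcp [ 0.4582 -0.383   0.2202] yaw 165.79 clk 23.9
rect 899 [ 0.4552 -0.3874  0.0659] [ 456.5 -387.9] [30.9 32.1] 76.13
tool shift to its centre [ 0.0004 -0.0053  0.1543]
tcp [ 0.4584 -0.3828  0.2204] yaw 165.82 clk 23.95
rect 885 [ 0.455  -0.3874  0.066 ] [ 456.5 -387.9] [31.4 32.2] 76.27
tool shift to its centre [ 0.0006 -0.0055  0.1544]
```

View pics/w6.png

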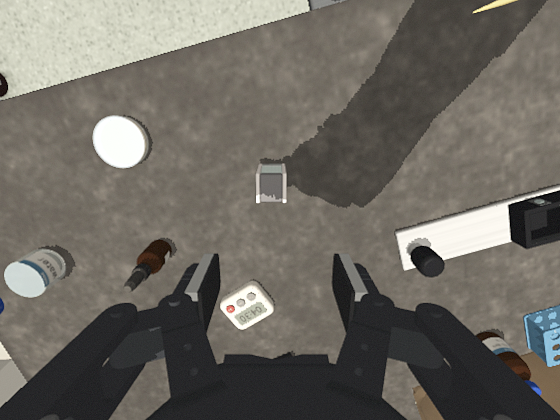

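Cell 2 is at (271,185), with its stripes square to the jaws and clear of the dropper. Grasping.

```bash
python3 -m creep '[[0.0005,-0.005,0.04,0,0,0],[0.0005,-0.005,0.08,0,0,0],[0.0005,-0.005,0.12,0,0,0],[0.0005,-0.005,0.15,0,0,0],[0.0005,-0.005,0.17,0,0,0],[0.0005,-0.005,0.182,0,0,0],[0.0005,-0.005,0.187,0,0,0],[0.0005,-0.005,0.187,0,0,0]]' 0.06
python3 -m creep '[[0,0,0,0,0,0],[0,0,0,0,0,0],[0,0,0,0,0,0],[0,0,0,0,0,0],[0,0,0,0,0,0],[0,0,0,0,0,0],[0,0,0,0,0,0],[0,0,0,0,0,0]]' 0.02 30
python3 -m creep '[[0,0,-0.01,0,0,0],[0,0,-0.03,0,0,0],[0,0,-0.06,0,0,0],[0,0,-0.09,0,0,0],[0,0,-0.11,0,0,0],[0,0,-0.12,0,0,0],[0,0,-0.12,0,0,0],[0,0,-0.12,0,0,0]]'
python3 - <<'E'
from h import *
s=env.get_state(); M=rot(s['orientation']); print(s['tcp_pos'],np.degrees(np.arctan2(M[1,0],M[0,0])))
print(plan([.5866,-.0803,.155]))
E
```

```text
clock: 24.8
tcp_pos: [0.4567, -0.3883, 0.0335]
orientation: [0.0, 0.124, 0.992, -0.0]
wrist_force: [-0.2, -0.2, -0.1]
finger_gap: 0.0601
clock: 25.6
tcp_pos: [0.4572, -0.3894, 0.0347]
orientation: [0.001, 0.124, 0.992, -0.001]
wrist_force: [0.4, 1.6, 5.3]
finger_gap: 0.0316
clock: 26.4
tcp_pos: [0.4559, -0.3883, 0.1524]
orientation: [-0.001, 0.124, 0.992, 0.0]
wrist_force: [-0.8, 0.4, -1.4]
finger_gap: 0.0316
[ 0.45594123 -0.38829136  0.15241894] 165.7262624922604
[-0.05068547  0.33069941 -0.00243651]
```

```bash
python3 -m creep '[[-0.006,0.03,-0.003,0,0,-2],[-0.012,0.07,-0.003,0,0,-4],[-0.018,0.115,-0.003,0,0,-6],[-0.025,0.16,-0.003,0,0,-8],[-0.032,0.205,-0.003,0,0,-10],[-0.039,0.25,-0.003,0,0,-13],[-0.046,0.295,-0.003,0,0,-16],[-0.051,0.331,-0.003,0,0,-17.7]]'
python3 -m creep '[[0,0,0,0,0,0],[0,0,0,0,0,0],[0,0,0,0,0,0],[0,0,0,0,0,0],[0,0,0,0,0,0],[0,0,0,0,0,0],[0,0,0,0,0,0],[0,0,0,0,0,0]]'
python3 - <<'E'
from h import *
s=env.get_state(); M=rot(s['orientation']); print(s['tcp_pos'],np.degrees(np.arctan2(M[1,0],M[0,0])))
im,d,p=snap('wrist'); C=cloud(p,d)
print(rect(C,(.5,-.2,.03),(.68,.2,.045),0)); print('held',rect(C,(.52,-.13,.183),(.65,-.03,.2),0))
print(plan([.5867,-.0803,.05]))
E
```

```text
clock: 27.2
tcp_pos: [0.587, -0.0778, 0.1543]
orientation: [-0.001, -0.031, 1.0, 0.001]
wrist_force: [0.5, 0.4, -1.4]
finger_gap: 0.0314
clock: 28.0
tcp_pos: [0.5874, -0.0808, 0.1564]
orientation: [0.0, -0.03, 1.0, -0.0]
wrist_force: [0.1, 0.6, -2.1]
finger_gap: 0.0317
[ 0.58738173 -0.08079202  0.15639412] -176.60411730369026
(7324, array([0.5702, 0.018 , 0.0379]), array([581. ,   9.7]), array([ 53.8, 232.3]), 3.53)
held (6043, array([ 0.5827, -0.0813,  0.1878]), array([586. , -81.1]), array([32.4, 74.5]), 2.3)
[0.00070063 0.00045489 0.10638887]
```

```bash
python3 -m creep '[[0,0.0005,0.03,0,0,0],[0,0.0005,0.06,0,0,0],[0,0.0005,0.075,0,0,0],[0,0.0005,0.083,0,0,0],[0,0.0005,0.091,0,0,0],[0,0.0005,0.099,0,0,0],[0,0.0005,0.105,0,0,0],[0,0.0005,0.106,0,0,0]]'
python3 -m creep '[[0,0,0,0,0,0],[0,0,0,0,0,0],[0,0,0,0,0,0],[0,0,0,0,0,0],[0,0,-0.02,0,0,0],[0,0,-0.06,0,0,0],[0,0,-0.1,0,0,0],[0,0,-0.12,0,0,0]]' 0.044
python3 -m creep '[[0.01,0.02,-0.02,0,0,0],[0.03,0.05,-0.04,0,0,0],[0.04,0.08,-0.06,0,0,0],[0.04,0.09,-0.06,0,0,0],[0.04,0.09,-0.06,0,0,0],[0.04,0.09,-0.06,0,0,0],[0.04,0.09,-0.06,0,0,0],[0.04,0.09,-0.06,0,0,0]]'
python3 - <<'E'
from h import *
s=env.get_state();print(s['tcp_pos'])
im,d,p=snap('wrist'); C=cloud(p,d); cv2.imwrite('pics/w7.png',cv2.resize(im[60:320,100:460],(800,578),interpolation=cv2.INTER_CUBIC))
for k,y in ((1,-.0803),(2,-.0203),(3,.0397),(4,.0995)): print(k,*rect(C,(.54,y-.028,.072),(.64,y+.028,.1),0))
print(rect(C,(.5,-.2,.03),(.68,.2,.045),0))
E
```

```text
clock: 28.85
tcp_pos: [0.5878, -0.0799, 0.0505]
orientation: [0.0, -0.03, 1.0, 0.0]
wrist_force: [-0.3, 1.2, 2.6]
finger_gap: 0.0316
clock: 29.65
tcp_pos: [0.5889, -0.0804, 0.1742]
orientation: [0.002, -0.03, 1.0, -0.001]
wrist_force: [0.8, 0.2, -0.0]
finger_gap: 0.0439
clock: 30.45
tcp_pos: [0.542, 0.0066, 0.2292]
orientation: [-0.001, -0.029, 1.0, 0.0]
wrist_force: [-0.3, -0.7, 0.6]
finger_gap: 0.0439
[0.54204294 0.00657855 0.22920415]
1 916 [ 0.5848 -0.0782  0.0817] [586.6 -79.5] [31.9 32.4] 3.46
2 868 [ 0.5806 -0.0194  0.0818] [582.7 -19.7] [31.8 32. ] 2.43
3 0 [nan nan nan] [0. 0.] [0. 0.] 0.0
4 901 [0.5746 0.0977 0.0818] [576.2  98.9] [31.3 32.2] 3.48
(4524, array([0.5708, 0.0137, 0.0379]), array([581. ,   9.7]), array([ 54.4, 232.2]), 3.33)
  return _methods._mean(a, axis=axis, dtype=dtype,
  ret = um.true_divide(
```

View pics/w7.png

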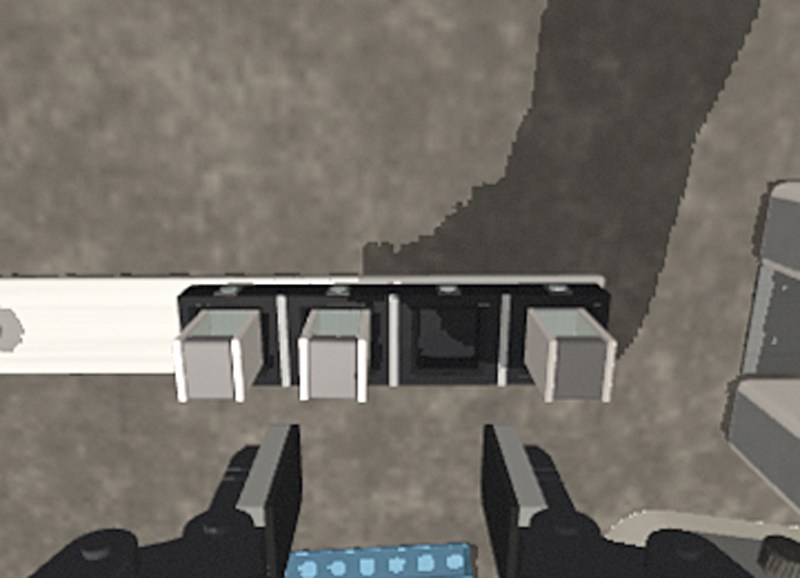

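All three cells are seated (tops at 0.082) with their stripes facing along the carriage, at (210,350), (335,350) and (570,350). Next I'll grip the knob and push the carriage home.

```bash
python3 -m creep '[[-0.007,-0.04,0,0,0,0],[-0.014,-0.08,0,0,0,0],[-0.021,-0.125,0,0,0,0],[-0.028,-0.17,0,0,0,0],[-0.035,-0.21,0,0,0,0],[-0.04,-0.2367,0,0,0,0],[-0.04,-0.2367,0.04,0,0,0],[-0.04,-0.2367,0.08,0,0,0]]' 0.06
python3 - <<'E'
from h import *
print(plan([.596,-.2275,.03]))
E
```

```text
clock: 31.3
tcp_pos: [0.5971, -0.2292, 0.1499]
orientation: [0.001, -0.028, 1.0, -0.001]
wrist_force: [0.9, 0.6, -1.2]
finger_gap: 0.0601
[0.00135894 0.00200877 0.11987906]
```

```bash
python3 -m creep '[[0,0.0,0.04,0,0,0],[0,0.0,0.07,0,0,0],[0,0.0,0.09,0,0,0],[0,0.0,0.11,0,0,0],[0,0.0,0.119,0,0,0],[0,0.0,0.119,0,0,0],[0,0.0,0.119,0,0,0],[0,0.0,0.119,0,0,0]]'
python3 -m creep '[[0,0,0,0,0,0],[0,0,0,0,0,0],[0,0,0,0,0,0],[0,0,0,0,0,0],[0,0,0,0,0,0],[0,0,0,0,0,0],[0,0,0,0,0,0],[0,0,0,0,0,0]]' 0 40
python3 -m creep '[[0,0.01,0,0,0,0],[0,0.025,0,0,0,0],[0,0.045,0,0,0,0],[0,0.065,0,0,0,0],[0,0.085,0,0,0,0],[0,0.105,0,0,0,0],[0,0.125,0,0,0,0],[0,0.145,0,0,0,0]]'
python3 -m creep '[[0,0.02,0,0,0,0],[0,0.04,0,0,0,0],[0,0.06,0,0,0,0],[0,0.08,0,0,0,0],[0,0.1,0,0,0,0],[0,0.115,0,0,0,0],[0,0.13,0,0,0,0],[0,0.14,0,0,0,0]]'
python3 - <<'E'
from h import *
print(plan([.5744,.1166,.03]),env.get_state()['wrist_force'])
E
```

```text
clock: 32.1
tcp_pos: [0.5971, -0.227, 0.0327]
orientation: [0.001, -0.03, 1.0, -0.001]
wrist_force: [0.4, 0.6, 0.0]
finger_gap: 0.0602
clock: 32.9
tcp_pos: [0.5967, -0.2269, 0.0325]
orientation: [0.001, -0.03, 1.0, -0.001]
wrist_force: [-0.7, -0.1, 6.0]
finger_gap: 0.0282
clock: 33.7
tcp_pos: [0.5876, -0.0817, 0.0325]
orientation: [0.0, -0.03, 1.0, -0.001]
wrist_force: [-2.3, -2.3, 6.8]
finger_gap: 0.0281
clock: 34.5
tcp_pos: [0.5788, 0.0588, 0.0325]
orientation: [0.0, -0.03, 1.0, -0.0]
wrist_force: [-2.7, -1.4, 8.4]
finger_gap: 0.0286
[0.0008885  0.05796597 0.00241838] [-2.69035267 -1.39339701  8.448199  ]
```

```bash
python3 -m creep '[[0,0.01,0,0,0,0],[0,0.02,0,0,0,0],[0,0.03,0,0,0,0],[0,0.04,0,0,0,0],[0,0.048,0,0,0,0],[0,0.055,0,0,0,0],[0,0.059,0,0,0,0],[0,0.061,0,0,0,0]]'
python3 -m creep '[[0,0,0,0,0,0],[0,0,0,0,0,0],[0,0,0,0,0,0],[0,0,0,0,0,0],[0,0,0,0,0,0],[0,0,0,0,0,0],[0,0,0,0,0,0],[0,0,0,0,0,0]]' 0.05
python3 -m creep '[[0,0,-0.03,0,0,0],[0,0,-0.07,0,0,0],[0,0,-0.12,0,0,0],[0,0,-0.17,0,0,0],[0.01,0,-0.22,0,0,0],[0.02,0,-0.27,0,0,0],[0.02,0,-0.31,0,0,0],[0.02,0,-0.33,0,0,0]]'
python3 - <<'E'
from h import *
s=env.get_state();print(s['tcp_pos'])
im,d,p=snap('wrist'); C=cloud(p,d)
print('knob',rect(C,(.5,.05,.05),(.65,.17,.08),0));print('handle',rect(C,(.45,.15,.23),(.68,.3,.3),0));print('slab',rect(C,(.5,.08,.008),(.65,.2,.02),3))
print(plan([.567,.2268,.30]))
E
```

```text
clock: 35.3
tcp_pos: [0.5751, 0.1169, 0.0324]
orientation: [-0.0, -0.03, 1.0, -0.003]
wrist_force: [-3.3, -14.3, 10.2]
finger_gap: 0.0286
clock: 36.1
tcp_pos: [0.5755, 0.119, 0.0313]
orientation: [-0.0, -0.03, 1.0, -0.0]
wrist_force: [-0.3, -0.3, 0.4]
finger_gap: 0.05
clock: 36.9
tcp_pos: [0.5559, 0.1179, 0.3663]
orientation: [0.003, -0.03, 1.0, 0.0]
wrist_force: [1.0, 0.7, -0.3]
finger_gap: 0.0504
[0.55591799 0.11786564 0.36631451]
knob (284, array([0.5735, 0.1163, 0.0617]), array([574.8, 116.3]), array([28.4, 28.3]), 1.78)
handle (1314, array([0.5641, 0.2246, 0.2566]), array([567.5, 226.9]), array([75.5, 14.2]), 3.22)
slab (1609, array([0.5667, 0.158 , 0.0122]), array([572.6, 149.6]), array([ 58.1, 103.7]), 4.86)
[-0.01629922  0.10810666  0.0680982 ]
```

The carriage is home: the knob is at (0.5748,0.1163) and it pressed on the end stop. Lowering the sash next.

```bash
python3 -m creep '[[-0.005,0.03,0,0,0,0],[-0.01,0.07,0,0,0,0],[-0.0163,0.108,0.01,0,0,0],[-0.0163,0.108,0.04,0,0,0],[-0.0163,0.108,0.07,0,0,0],[-0.0163,0.108,0.1,0,0,0],[-0.0163,0.108,0.125,0,0,0],[-0.0163,0.108,0.132,0,0,0]]' 0.05
python3 -m creep '[[0,0,0,0,0,0],[0,0,0,0,0,0],[0,0,0,0,0,0],[0,0,0,0,0,0],[0,0,0,0,0,0],[0,0,0,0,0,0],[0,0,0,0,0,0],[0,0,0,0,0,0]]' 0 60
python3 -m creep '[[0,0,0.015,0,0,0],[0,0,0.03,0,0,0],[0,0,0.045,0,0,0],[0,0,0.06,0,0,0],[0,0,0.075,0,0,0],[0,0,0.086,0,0,0],[0,0,0.094,0,0,0],[0,0,0.097,0,0,0]]'
```

```text
clock: 37.75
tcp_pos: [0.5633, 0.2261, 0.2255]
orientation: [-0.003, -0.03, 1.0, -0.001]
wrist_force: [-0.2, -0.5, -0.1]
finger_gap: 0.0502
clock: 38.55
tcp_pos: [0.566, 0.2273, 0.2298]
orientation: [0.001, -0.03, 1.0, 0.001]
wrist_force: [1.3, 6.2, 1.3]
finger_gap: 0.0123
clock: 39.35
tcp_pos: [0.5664, 0.2274, 0.1357]
orientation: [0.002, -0.03, 1.0, 0.001]
wrist_force: [-8.6, 2.3, 32.2]
finger_gap: 0.0123
```

```bash
python3 -m creep '[[0,0,0,0,0,0],[0,0,0,0,0,0],[0,0,0,0,0,0],[0,0,0,0,0,0],[0,0,0,0,0,0],[0,0,0,0,0,0],[0,0,0,0,0,0],[0,0,0,0,0,0]]' 0.05
python3 -m creep '[[0,0,-0.02,0,0,0],[0,0,-0.05,0,0,0],[0,0,-0.09,0,0,0],[0,-0.02,-0.13,0,0,0],[0,-0.05,-0.16,0,0,0],[0,-0.08,-0.18,0,0,0],[0,-0.10,-0.18,0,0,0],[0,-0.10,-0.18,0,0,0]]'
python3 - <<'E'
from h import *
im,d,p=snap('wrist','w8.png'); C=cloud(p,d)
P=C[(C[...,2]>.14)&(C[...,2]<.27)&(abs(C[...,0]-.567)<.04)&(abs(C[...,1]-.227)<.03)];print(len(P),np.percentile(P[:,2],[2,50,90,98]))
print('handle',rect(C,(.45,.15,.145),(.68,.3,.2),0)); print('knob',rect(C,(.5,.05,.05),(.65,.17,.08),0))
E
```

```text
clock: 40.15
tcp_pos: [0.5653, 0.2266, 0.1322]
orientation: [-0.0, -0.03, 1.0, -0.0]
wrist_force: [-0.3, -0.3, -0.6]
finger_gap: 0.0498
clock: 40.95
tcp_pos: [0.572, 0.1245, 0.3134]
orientation: [0.001, -0.028, 1.0, -0.0]
wrist_force: [-1.1, 0.1, -0.1]
finger_gap: 0.0499
1039 [0.152534   0.16174849 0.16337482 0.16404687]
handle (1396, array([0.5632, 0.2248, 0.1618]), array([568. , 226.7]), array([98.3, 16. ]), 3.64)
knob (367, array([0.5736, 0.1164, 0.0615]), array([575.2, 116.5]), array([29.2, 27.8]), 2.8)
```

View pics/w8.png

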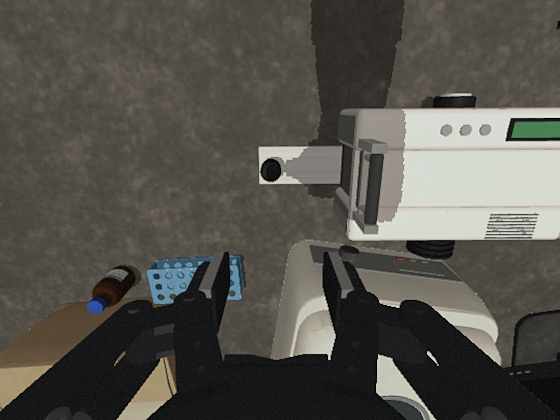

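The wrist view shows the sash down (bar at (373,185), bar top 0.164 against 0.163 expected) and the knob at its home place, (270,170). I'll scan the bench once for any stray cell, then hand in.

```bash
python3 - <<'E'
from h import *
for n in ('top','scene'):
    im,d,p=snap(n); C=cloud(p,d)
    m=(C[...,2]>.03)&(C[...,2]<.085)&(C[...,0]<.95)&(C[...,0]>.22)&(C[...,1]<.9)&(C[...,1]>-.75)&(d>0)
    k,l,st,ce=cv2.connectedComponentsWithStats(m.astype(np.uint8))
    for i in range(1,k):
        if st[i,4]>25: P=C[l==i]; print(n,ce[i].round(),st[i,4],np.median(P,0).round(3),im[l==i].mean(0).round())
E
```

```text
top [426. 137.] 86 [ 0.903 -0.652  0.059] [87. 77. 71.]
top [232. 163.] 130 [0.821 0.148 0.058] [119. 131. 136.]
top [101. 154.] 366 [0.874 0.686 0.07 ] [37. 38. 39.]
top [276. 170.] 490 [ 0.787 -0.019  0.036] [162. 146. 112.]
top [383. 167.] 151 [ 0.791 -0.476  0.033] [119. 125. 126.]
top [300. 170.] 84 [ 0.782 -0.131  0.063] [79. 57. 62.]
top [179. 191.] 29 [0.708 0.369 0.071] [105. 114. 115.]
top [180. 201.] 75 [0.665 0.364 0.076] [60. 63. 66.]
top [241. 222.] 38 [0.572 0.117 0.06 ] [79. 81. 82.]
top [405. 231.] 43 [ 0.516 -0.552  0.044] [36. 44. 55.]
top [442. 235.] 107 [ 0.499 -0.708  0.039] [173. 170. 161.]
top [185. 249.] 51 [0.47  0.343 0.072] [104. 108. 112.]
scene [278. 142.] 134 [ 0.901 -0.656  0.056] [103.  91.  80.]
scene [365. 158.] 75 [ 0.497 -0.705  0.043] [132. 140. 132.]
scene [285. 164.] 255 [ 0.79  -0.492  0.032] [74. 80. 80.]
scene [350. 167.] 67 [ 0.515 -0.553  0.047] [25. 32. 39.]
scene [226. 202.] 1101 [ 0.815 -0.036  0.047] [89. 92. 87.]
scene [154. 270.] 1792 [0.726 0.411 0.063] [103. 114. 116.]
scene [264. 244.] 50 [0.562 0.12  0.057] [34. 36. 36.]
scene [220. 315.] 1907 [0.484 0.488 0.06 ] [ 95. 100. 101.]
scene [ 38. 315.] 1155 [0.881 0.645 0.07 ] [21. 22. 22.]
```

No stray cells, and the dropper bottle, amber bottle and tube rack are where they were at the start.

```bash
python3 -c "
from workcell import env
print(env.hand_in())"
```

```text
the job is handed in; nothing more can be done
None
```

The job is handed in, at about 41 s on the robot's clock. I raised the sash, pulled the carriage out, stood both bench cells in pockets 4 and 1, pushed the carriage home and lowered the sash. I gripped the cells only by their frosted sides.

**Last checks:**
- **Cells:** with the carriage still out, all three tops stood at 82 mm, which means they are on the pocket floors. They were within about 1 mm of the pocket middles and 1–2° of square.
- **Carriage:** the knob is back at its starting home position, and it pressed on the end stop.
- **Sash:** the top of the handle bar is at 0.164 m, where 0.163 m means fully down. It had started about 9 mm up.
- **Bench:** a last scan found no stray cell. The dropper bottle, amber bottle and tube rack had not moved; the timer was too low for that scan, and I never worked near it.

**Disagreement with the text:** it says a cell left in pocket 2 would be the wrong way round. The close view showed its clear faces already towards the long sides, so I left it alone. I could not check the cells again once the bay was closed.

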